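# Set the eccentric guide of a vial track

### The job

The vial track has been left set too narrow for the amber vial that stands at its mouth. Turn the eccentric's bar handle until the handle lies parallel to the fence, so that the vial has about 5 mm of play between disc and fence, and only then slide the vial upright along the plate through the gap, right up to the end stop. Leave it standing there, with the eccentric still set.

Things in the scene. Friction and masses are not known exactly. Their poses are not given: they have to be found in the camera images.
- vial_track: Aluminium vial track, plate 124 (x) x 210 (y) x 10 mm. Origin: centre of underside, on the bench. Vials travel along +y. Fence along the +x edge: inner face x = +46 mm, top 30 mm above bench. End stop at the +y end: inner face y = +95 mm, top 28 mm; a vial touching it has y = +78 mm. Eccentric's axis: x = -16.5, y = 0. Set gap: middle x = +27 mm, narrowest at y = -14 mm.
- cam (a joint): Angle of the eccentric about its upright axis, rad. 0: bar handle parallel to the fence (right setting). Grows clockwise seen from above; starts at -1.3 to -0.75, so turn it clockwise 43 to 75 degrees. Gap from disc (48 mm diameter, 14 mm off-centre, top 30 mm above bench) to fence = 38.5 + 14 sin(angle) mm. Stops at -1.5 and 1.2. Stays where left; takes 0.2 N m.
- cam_handle (a point): Point on the eccentric's axis inside its black bar handle, 53 mm above the bench, a good grip height. Bar 12 mm thick, 48 mm long plus a narrower nose at one end, from 31 to 59 mm above the bench, centred on the axis. y runs along the bar to the nose, x across it, z up. At joint angle 0 these axes are parallel to the track's and the nose points to the end stop.
- vial: Amber glass vial with black screw cap, 33 mm diameter, 74 mm high, about 45 g; origin at the centre of its underside, z up. Stands on the plate (underside 10 mm above bench) by the fence, 60 to 75 mm from the eccentric's axis on the track's -y side. Fence and disc end 30 mm above the bench, so it can be gripped above them, fingers fore and aft along the lane.

How it is judged:
By the outcome, as a careful person would: the job done as asked, in the order asked, and still so for the second after the job is handed in, with the robot touching nothing.
It also fails if it takes over 42 s, if anything falls off the work surface, if the arm or the gripper's body presses on something with over 40 N, if the wrist force passes 120 N, or if a joint passes its speed limit or range.

### The arm

A 7-joint arm with a two-finger parallel gripper is mounted at the origin on a cart in front of the work surface, level with it; the furniture and walls round the work are solid. World frame = base frame: x ahead of the robot, y to its left, z up, the work surface at z = 0. Lengths are in m, angles in rad, forces in N, time in s.
With the tool pointing down it reaches from about 0.425 to 1.025 m from the base axis. Payload 3.6 kg.
Tool frame: the origin (TCP) lies at the very end of the fingers, on their centre line; the grasp point (between the pads) lies env.tcp_to_grasp behind it (env.tcp_to_grasp is the distance from the TCP to the grasp point, in m); z points along the fingers, y is the line along which they close (so a half turn about z gives the same grasp; the last joint's range is limited). The gripper opens to 85 mm and grips with 20 to 120 N. Pads are 22 mm wide; open, the fingers measure 114 mm over their backs; the gripper's body (76 mm by 85 mm) begins 54 mm behind the grasp point. The pads swing forward as they close: fully open they stand 13 mm farther back than shut.
Start: joints at [1.123, 0.591, 0.048, 1.609, -0.033, 0.943, -0.034], TCP at [0.251, -0.68, 0.231] pointing down, gripper open.
Joint ranges: [-2.69, 2.69], [-0.47, 2.24], [-1.27, 1.36], [0.19, 2.51], [-1.53, 4.68], [0.08, 2.07], [-3.09, 3.09]. Speed limits (rad/s): [2.57, 2.57, 3.14, 3.14, 3.14, 3.14, 3.14].

### API

Orientations are given as a unit quaternion [x, y, z, w].
In Python, from rig import env gives the robot as it stands.
- The arm moves only by the shell command python3 -m creep 'ROWS' [FORCE]. ROWS is JSON, a list of rows, each a list of 7 numbers: the shift along the tool's x, y, z in units of 500 mm (1.0 is 500 mm), then the turn, a rotation vector about the tool's x, y, z in units of 45 degrees (1.0 is 45 degrees), then the opening, from 0 (shut) to 1 (fully open). In form: [[tx, ty, tz, rx, ry, rz, grip], ...]. A call has 1 to 5 rows; each row shifts and turns the commanded pose from where the row before left it, along the tool's axes as they then stand; what a row does not reach is not made up. A row lasts 1/12 s, in which the tool goes at most 41.7 mm and 7.16 degrees, less where a joint would pass 70% of its speed; a pose out of reach is approached as far as the arm can. A call with a number of a shift or a turn outside -1 to 1 is refused whole. A call with a gripper value outside its range is refused whole. The fingers move at their own pace and stop on an object; FORCE is the grip in N (left out, the last holds). Time passes only in rows, so rows that do not move let the fingers close. It gives the time, the measured TCP pose, the force, the opening and the grip force at its end, in the units of the state.
- env.state(): the state, without advancing time (a new reading comes with each control period).
- env.camera(name): name is "side" or "top"; returns a dict with "frame" (400x640x3 uint8, red, green, blue), "mtx" (3x3 intrinsics, pixels), "world_to_cam" (4x4, takes a point from world to camera coordinates). Camera axes: x right, y down, z forward; pixel columns grow to the right and rows downward; lengths in m; the calibration is good to about 2 mm. A picture is of the moment at which its call begins. There is no depth.
- env.sign_off(): hands the job in; it is judged then, once.
The state is a dict: "clock": time; "joint_pos": joint angles; "joint_vel": joint speeds; "tau": joint torques, N m; "tcp_pos": TCP position; "orientation": TCP orientation; "contact_force": force on the tool from outside, world axes, zero at the start; "ft_torque": the same for the moment, N m; "width": opening from 0.0 (shut) to 1.0 (fully open); "gripper_force": force on a finger pad.
Only numpy, scipy, OpenCV 4.12 (cv2) and the standard library are available. Lean on these libraries where they do the work, as an engineer would, in place of code of your own. Each camera call takes 0.05 s, during which the arm holds its last target. There are 200 camera calls.

## Working session

There is one attempt and no reset: what is moved stays moved. The work goes in short steps, Python scripts to look and compute and a shell command to move; the robot and the scene stay as the last step left them, time stands still between calls to the robot, and variables do not carry over. Pictures are saved under pics/ and viewed, at most 10 in all, crops included, and the job is handed in when it is done.

```bash
mkdir -p pics; ls; python3 - <<'E'
from rig import env
import cv2,numpy as np
s=env.state();print(s['clock'],s['tcp_pos'],s['orientation'],env.tcp_to_grasp,s['width'])
for n in('side','top'):
    c=env.camera(n);np.savez('pics/'+n+'0.npz',**c);cv2.imwrite('pics/%s0.png'%n,c['frame'][:,:,::-1]);print(np.linalg.inv(c['world_to_cam']).round(3).tolist(),c['mtx'].tolist())
E
```

```text
pics
0.0 [ 0.2508761  -0.67932967  0.23013902] [ 9.84386044e-01  1.76019481e-01 -2.78972453e-04 -1.08650205e-03] 0.0187 0.9999456358867567
[[1.0, 0.0, 0.004, 0.469], [-0.003, -0.481, 0.877, -1.063], [0.002, -0.877, -0.481, 0.48], [0.0, 0.0, 0.0, 1.0]] [[419.6501309382162, 0.0, 317.7450033962237], [0.0, 419.6501309382162, 192.5275853080509], [0.0, 0.0, 1.0]]
[[0.021, -0.995, 0.102, 0.356], [-1.0, -0.02, 0.009, -0.324], [-0.007, -0.102, -0.995, 0.906], [0.0, 0.0, 0.0, 1.0]] [[376.3188695459851, 0.0, 322.8283940254226], [0.0, 376.3188695459851, 200.275497533251], [0.0, 0.0, 1.0]]
```

View pics/top0.png

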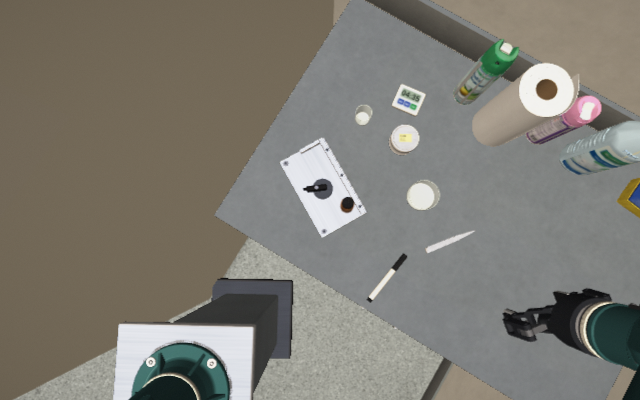

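View pics/side0.png

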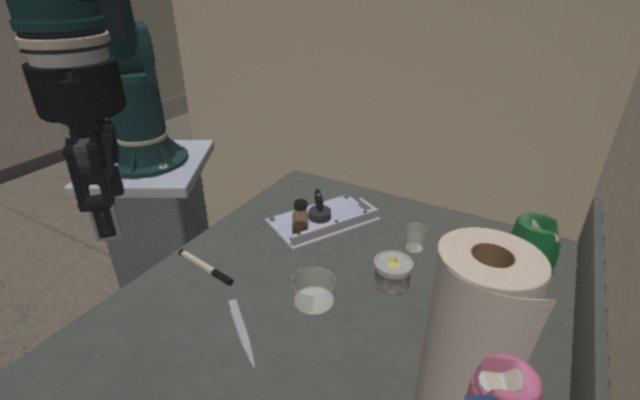

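The top view shows the track at about (323,188), with the eccentric's handle at (318,187) and the vial at (347,205). In the side view the vial is at (300,215) and the handle at (319,203). I'll enlarge both.

```bash
python3 - <<'E'
import cv2,numpy as np
t=cv2.imread('pics/top0.png')[130:245,270:375];s=cv2.imread('pics/side0.png')[165:250,255:390]
a=cv2.resize(t,None,fx=5,fy=5,interpolation=cv2.INTER_CUBIC);cv2.imwrite('pics/topc.png',a)
b=cv2.resize(s,None,fx=5,fy=5,interpolation=cv2.INTER_CUBIC);cv2.imwrite('pics/sidec.png',b)
E
```

```text
(no output)
```

View pics/topc.png

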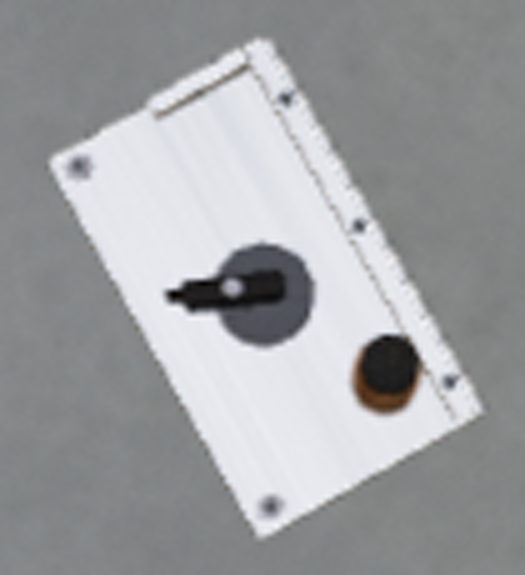

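View pics/sidec.png

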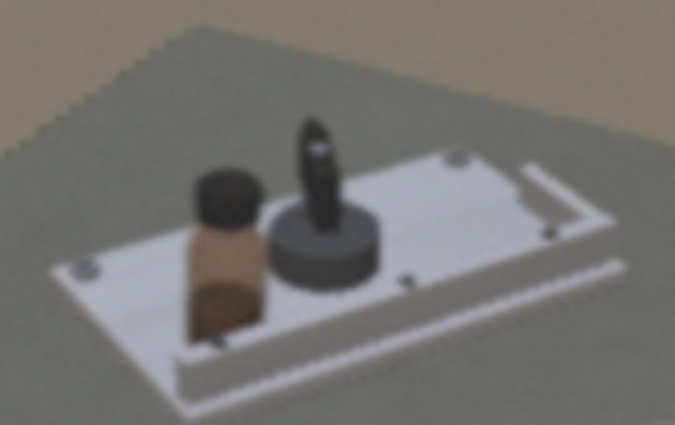

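The crops show the plate's left edge from (50,162) to (262,537), the handle screw at (232,288) and the cap centre at (389,364). In the side crop the screw is at (318,148) and the cap top at (229,186). Next I triangulate these points.

```bash
cat > h.py <<'E'
import numpy as np,cv2
def ray(c,uv):
    M=np.linalg.inv(c['world_to_cam']);d=M[:3,:3]@np.linalg.inv(c['mtx'])@[uv[0],uv[1],1];return M[:3,3],d
def onz(c,uv,z):
    o,d=ray(c,uv);return o+d*(z-o[2])/d[2]
def tri(c1,u1,c2,u2):
    P=[c['mtx']@c['world_to_cam'][:3] for c in(c1,c2)]
    X=cv2.triangulatePoints(P[0],P[1],np.array(u1,float),np.array(u2,float)).ravel();return X[:3]/X[3]
def proj(c,p):
    q=c['mtx']@(c['world_to_cam']@[*p,1])[:3];return q[:2]/q[2]
E
python3 - <<'E'
from h import *
T=dict(np.load('pics/top0.npz'));S=dict(np.load('pics/side0.npz'))
t=lambda u,v:(270+u/5-.4,130+v/5-.4); s=lambda u,v:(255+u/5-.4,165+v/5-.4)
A=onz(T,t(262,537),.01);B=onz(T,t(50,162),.01)
F0=onz(T,t(483,408),.03);F1=onz(T,t(265,38),.03)
print('edge',A,B,np.linalg.norm(A-B),'fence',F0,F1,np.linalg.norm(F0-F1))
print('yaw y',np.degrees([np.arctan2(*(B-A)[1::-1]),np.arctan2(*(F1-F0)[1::-1])]))
yd=(B-A)/np.linalg.norm(B-A);xd=np.array([yd[1],-yd[0],0])
O=(A+B)/2+.062*xd;print('O',O,'axis',O-.0165*xd,'width',(F0-A)@xd)
print('screw tri',tri(T,t(232,288),S,s(318,148)),'on .059',onz(T,t(232,288),.059))
print('cap tri',tri(T,t(389,364),S,s(229,186)),'on .084',onz(T,t(389,364),.084))
n=onz(T,t(168,295),.055);e=onz(T,t(284,285),.055);print('bar yaw',np.degrees(np.arctan2(*(n-e)[1::-1])),np.linalg.norm(n-e))
v=onz(T,t(389,364),.084)-O;print('vial in track',v@xd,v@yd)
a=onz(T,t(232,288),.059)-O;print('axis in track',a@xd,a@yd)
# side plate corners
for n_,x,y in(('-x-y',-.062,-.105),('+x-y',.062,-.105),('-x+y',-.062,.105)):
    p=O+x*xd+y*yd;p[2]=.01;print(n_,(proj(S,p)-[255,165]+.4)*5)
E
```

```text
edge [ 0.36071188 -0.31571279  0.01      ] [ 0.53920142 -0.20933801  0.01      ] 0.20778380658109394 fence [ 0.42258468 -0.41764206  0.03      ] [ 0.59704968 -0.31236821  0.03      ] 0.20376609068382126
yaw y [30.79375966 31.10718205]
O [ 0.48169751 -0.31578437  0.01      ] axis [ 0.47325034 -0.30161061  0.01      ] width 0.11923457970353638
screw tri [ 0.47317987 -0.30011086  0.0576156 ] on .059 [ 0.47270514 -0.30017007  0.059     ]
cap tri [ 0.43837063 -0.37062333  0.07999083] on .084 [ 0.43701345 -0.370481    0.084     ]
bar yaw 96.10566834761468 0.053113109402968595
vial in track 0.02410929124161248 -0.0663862013935553
axis in track -0.018016560680639015 0.00026914810080106257
-x-y [ 47.09789477 265.92872875]
+x-y [185.35669727 417.31855463]
-x+y [460.48287861 142.63043009]
```

Track yaw is about 31°, the eccentric's axis is at (0.473, -0.300), the bar yaw is about 96°, and the vial is at (0.438, -0.3705). I move above the handle and turn the tool.

```bash
python3 -m creep '[[0.0566,-0.0464,0,0,0,0,0.6],[0.0566,-0.0464,0,0,0,0,0.6],[0.0566,-0.0464,0,0,0,0,0.6],[0.0566,-0.0464,0,0,0,0,0.6],[0.0566,-0.0464,0,0,0,0,0.6]]' 40
python3 -m creep '[[0.0566,-0.0464,0,0,0,0,0.6],[0.0566,-0.0464,0,0,0,0,0.6],[0.0566,-0.0464,0,0,0,0,0.6],[0.0566,-0.0464,0,0,0,0,0.6],[0.0566,-0.0464,0,0,0,0,0.6]]'
python3 -m creep '[[0.0566,-0.0464,0,0,0,0,0.6],[0.0566,-0.0464,0,0,0,0,0.6],[0,0,0.05,0,0,-0.153,0.6],[0,0,0.05,0,0,-0.153,0.6],[0,0,0.04,0,0,-0.153,0.6]]'
python3 -m creep '[[0,0,0.04,0,0,-0.153,0.6],[0,0,0.02,0,0,-0.153,0.6],[0,0,0,0,0,-0.153,0.6],[0,0,0,0,0,-0.153,0.6],[0,0,0,0,0,-0.153,0.6]]'
python3 -m creep '[[0,0,0,0,0,-0.153,0.6],[0,0,0,0,0,-0.153,0.6],[0,0,0,0,0,-0.153,0.6],[0,0,0,0,0,0,0.6],[0,0,0,0,0,0,0.6]]'
cat > st.py <<'E'
from rig import env
from h import *
from scipy.spatial.transform import Rotation as R
import sys
s=env.state();M=R.from_quat(s['orientation']).as_matrix();p=np.array(s['tcp_pos'])
print('t',s['clock'],'tcp',p.round(4),'xyaw',np.degrees(np.arctan2(M[1,0],M[0,0])).round(2),'zax',M[:,2].round(3),'w',round(s['width'],3),'gf',s['gripper_force'],'F',np.round(s['contact_force'],1))
if len(sys.argv)>3:
    g=np.array([float(a) for a in sys.argv[1:4]])
    print('shift units',(M.T@(g-p)/.5).round(4))
E
python3 st.py 0.473 -0.3005 0.0363
```

```text
clock: 0.52
tcp_pos: [0.3441, -0.5204, 0.2308]
orientation: [0.984, 0.176, -0.0, -0.0]
contact_force: [0.8, 0.0, 1.1]
width: 0.6
gripper_force: 0.0
clock: 0.93
tcp_pos: [0.4366, -0.3626, 0.231]
orientation: [0.984, 0.176, -0.0, -0.0]
contact_force: [0.9, 0.2, 0.3]
width: 0.597
gripper_force: 0.0
clock: 1.35
tcp_pos: [0.4737, -0.2995, 0.1601]
orientation: [0.935, 0.354, -0.0, -0.0]
contact_force: [-0.5, 0.0, -0.4]
width: 0.596
gripper_force: 0.0
clock: 1.77
tcp_pos: [0.4728, -0.301, 0.1305]
orientation: [0.79, 0.614, -0.0, -0.001]
contact_force: [-0.2, 0.1, 0.7]
width: 0.598
gripper_force: 0.0
clock: 2.18
tcp_pos: [0.4729, -0.3013, 0.131]
orientation: [0.67, 0.742, 0.0, -0.0]
contact_force: [0.2, 0.5, -0.0]
width: 0.602
gripper_force: 0.0
t 2.1833 tcp [ 0.4729 -0.3013  0.131 ] xyaw 95.81 zax [-0.     0.001 -1.   ] w 0.602 gf 0.0 F [ 0.2  0.5 -0. ]
shift units [0.0015 0.0004 0.1894]
```

```bash
cat > look.py <<'E'
from rig import env
from h import *
import sys
n=sys.argv[1];ims=[]
for name,(x,y,w,h) in(('top',(270,130,105,115)),('side',(250,140,145,115))):
    c=env.camera(name);np.savez('pics/%s%s.npz'%(name,n),**c)
    ims.append(cv2.resize(c['frame'][y:y+h,x:x+w,::-1],None,fx=3,fy=3,interpolation=cv2.INTER_CUBIC))
cv2.imwrite('pics/look%s.png'%n,np.hstack(ims))
E
python3 look.py 1
```

```text
(no output)
```

View pics/look1.png

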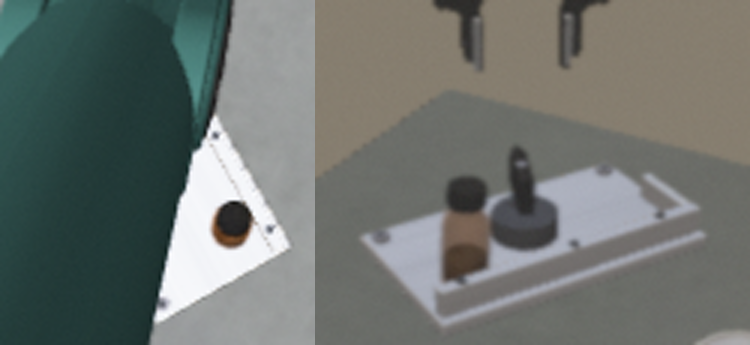

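The side view puts the fingertips at (479,70) and (565,65), straddling the handle top at (519,155). They're centred, so I descend and grip.

```bash
python3 -m creep '[[0.0015,0,0.05,0,0,0,0.6],[0,0,0.05,0,0,0,0.6],[0,0,0.045,0,0,0,0.6],[0,0,0.03,0,0,0,0.6],[0,0,0.0145,0,0,0,0.6]]'
python3 -m creep '[[0,0,0,0,0,0,0.6],[0,0,0,0,0,0,0],[0,0,0,0,0,0,0],[0,0,0,0,0,0,0],[0,0,0,0,0,0,0]]' 50
python3 -m creep '[[0,0,0,0,0,0,0],[0,0,0,0,0,0,0],[0,0,0,0,0,0,0],[0,0,0,0,0,0,0]]'
python3 st.py 0.473 -0.3005 0.0363
```

```text
clock: 2.7
tcp_pos: [0.4721, -0.2999, 0.0346]
orientation: [0.669, 0.743, -0.001, -0.002]
contact_force: [0.2, 0.3, 0.2]
width: 0.601
gripper_force: 0.0
clock: 3.12
tcp_pos: [0.4739, -0.3009, 0.0378]
orientation: [0.669, 0.743, 0.0, 0.001]
contact_force: [-0.4, 0.3, 4.1]
width: 0.129
gripper_force: 49.4
clock: 3.45
tcp_pos: [0.4739, -0.301, 0.0378]
orientation: [0.669, 0.743, 0.0, 0.001]
contact_force: [-0.8, 0.8, 6.1]
width: 0.125
gripper_force: 49.8
t 3.45 tcp [ 0.4739 -0.301   0.0378] xyaw 96.01 zax [ 0.002 -0.001 -1.   ] w 0.125 gf 49.78071570396423 F [-0.8  0.8  6.1]
shift units [ 0.0011 -0.0017  0.003 ]
```

```bash
python3 -m creep '[[0,0,0,0,0,0.096,0],[0,0,0,0,0,0.096,0],[0,0,0,0,0,0.096,0],[0,0,0,0,0,0.096,0],[0,0,0,0,0,0.096,0]]'
python3 -m creep '[[0,0,0,0,0,0.096,0],[0,0,0,0,0,0.096,0],[0,0,0,0,0,0.096,0],[0,0,0,0,0,0.096,0],[0,0,0,0,0,0.096,0]]'
python3 -m creep '[[0,0,0,0,0,0.096,0],[0,0,0,0,0,0.096,0],[0,0,0,0,0,0.096,0],[0,0,0,0,0,0.096,0],[0,0,0,0,0,0.096,0]]'
python3 -m creep '[[0,0,0,0,0,0,0],[0,0,0,0,0,0,0],[0,0,0,0,0,0,0]]'
python3 st.py
```

```text
clock: 3.87
tcp_pos: [0.4738, -0.301, 0.0378]
orientation: [0.797, 0.604, 0.0, 0.001]
contact_force: [-1.1, -1.0, 5.9]
width: 0.127
gripper_force: 50.2
clock: 4.28
tcp_pos: [0.4737, -0.3009, 0.0378]
orientation: [0.896, 0.443, 0.0, 0.001]
contact_force: [-0.6, 0.4, 5.9]
width: 0.129
gripper_force: 50.2
clock: 4.7
tcp_pos: [0.4737, -0.3008, 0.0378]
orientation: [0.963, 0.268, 0.001, 0.001]
contact_force: [-0.8, 0.4, 7.0]
width: 0.127
gripper_force: 50.2
clock: 4.95
tcp_pos: [0.4736, -0.3009, 0.0378]
orientation: [0.963, 0.268, 0.001, 0.0]
contact_force: [-0.8, 0.2, 6.9]
width: 0.132
gripper_force: 49.7
t 4.95 tcp [ 0.4736 -0.3009  0.0378] xyaw 31.13 zax [ 0.001 -0.001 -1.   ] w 0.132 gf 49.73067820072174 F [-0.8  0.2  6.9]
```

```bash
python3 -m creep '[[0,0,0,0,0,0,0.5],[0,0,0,0,0,0,0.5],[0,0,0,0,0,0,0.5],[0,0,-0.03,0,0,0,0.5],[0,0,-0.06,0,0,0,0.5]]'
python3 -m creep '[[0,0,-0.06,0,0,0,0.8],[0,0,-0.06,0,0,0,0.8],[0,0,-0.05,0,0,0,0.8],[-0.0545,0.045,0,0,0,0,0.8],[-0.0545,0.045,0,0,0,0,0.8]]'
python3 -m creep '[[-0.0545,0.045,0,0,0,0,0.8],[-0.0545,0.045,0,0,0,0,0.8],[-0.0545,0.045,0,0,0,0,0.8],[-0.0545,0.045,0,0,0,0,0.8],[0,0,0,0,0,0,0.8]]'
python3 st.py; python3 look.py 2; python3 -c "
from rig import env;print(env.state()['joint_pos'])"
```

```text
clock: 5.37
tcp_pos: [0.4709, -0.2991, 0.0791]
orientation: [0.963, 0.269, -0.003, -0.003]
contact_force: [0.2, 0.5, -0.5]
width: 0.503
gripper_force: 0.0
clock: 5.78
tcp_pos: [0.4525, -0.3661, 0.1687]
orientation: [0.962, 0.272, 0.002, 0.001]
contact_force: [0.5, -0.6, -1.5]
width: 0.803
gripper_force: 0.0
clock: 6.2
tcp_pos: [0.3976, -0.5102, 0.1668]
orientation: [0.965, 0.264, -0.002, 0.003]
contact_force: [-0.5, -1.4, 1.2]
width: 0.804
gripper_force: 0.0
t 6.2 tcp [ 0.3976 -0.5102  0.1668] xyaw 30.57 zax [-0.002 -0.007 -1.   ] w 0.804 gf 0.0 F [-0.5 -1.4  1.2]
[ 0.8101896   0.56341232  0.02291297  1.85204059 -0.01702843  0.72677
 -0.18833391]
```

View pics/look2.png

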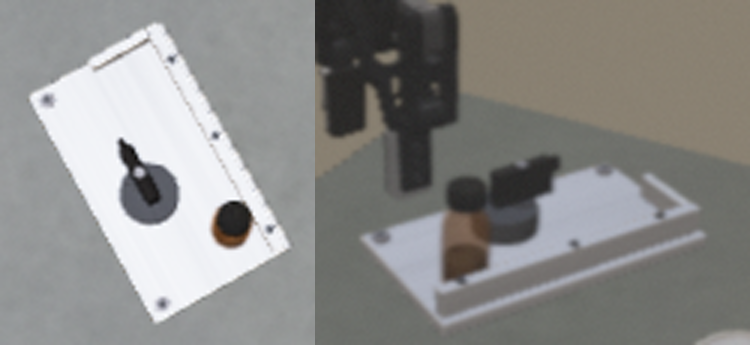

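The handle now looks parallel to the fence. In the top crop it runs from (122,142) to (154,200), with the vial cap at (234,218). I'll measure the angle, gap and vial numerically.

```bash
python3 - <<'E'
from h import *
T=dict(np.load('pics/top2.npz'));f=T['frame'].astype(int)
V=f.max(2)
dark=((V<45)).astype(np.uint8);roi=np.zeros_like(dark);roi[130:245,270:375]=1;dark*=roi
n,l,st,ce=cv2.connectedComponentsWithStats(dark)
for i in range(1,n):
    if st[i,4]<30:continue
    px=np.argwhere(l==i)[:,::-1];print(i,st[i],ce[i])
    w=np.array([onz(T,p,.059) for p in px],np.float32)[:,:2]
    vx,vy,x0,y0=cv2.fitLine(w,cv2.DIST_L2,0,.01,.01).ravel();(cx,cy),r=cv2.minEnclosingCircle(w)
    print(' line yaw',np.degrees(np.arctan2(vy,vx)),'centre@.059',w.mean(0),onz(T,ce[i],.084))
# plate long-edge yaw from white mask
wh=((V>150)&(f.min(2)>130)).astype(np.uint8)*roi
n,l,st,ce=cv2.connectedComponentsWithStats(wh);i=1+st[1:,4].argmax()
pts=np.argwhere(l==i)[:,::-1]
L=np.array([onz(T,(pts[pts[:,1]==r][:,0].min()-.5,r),.01)[:2] for r in range(172,226)],np.float32)
Rr=np.array([onz(T,(pts[pts[:,1]==r][:,0].max()+.5,r),.03)[:2] for r in range(146,205)],np.float32)
for E in(L,Rr):
    vx,vy,x0,y0=cv2.fitLine(E,cv2.DIST_HUBER,0,.001,.001).ravel();print('edge yaw',np.degrees(np.arctan2(vy,vx))%180,x0,y0)
g=((V>60)&(V<115)).astype(np.uint8)*cv2.fillConvexPoly(np.zeros_like(dark),np.array([(290,165),(322,143),(355,205),(325,232)]),1)
g=cv2.morphologyEx(g,cv2.MORPH_OPEN,np.ones((3,3),np.uint8))
n,l,st,ce=cv2.connectedComponentsWithStats(g)
for i in range(1,n):
    if st[i,4]>80:
        pp=np.argwhere((l==i))[:,::-1].astype(np.float32);c,r=cv2.minEnclosingCircle(pp);print('disc',onz(T,c,.03),r,r*.87/376)
E
```

```text
2 [315 188   8  10  45] [319.15555556 192.68888889]Traceback (most recent call last):
  File "<stdin>", line 10, in <module>
cv2.error: OpenCV(4.12.0) /io/opencv/modules/imgproc/src/shapedescr.cpp:201: error: (-215:Assertion failed) count >= 0 && (depth == CV_32F || depth == CV_32S) in function 'minEnclosingCircle'
```

```bash
python3 - <<'E'
from h import *
T=dict(np.load('pics/top2.npz'));f=T['frame'].astype(int);V=f.max(2)
def yaw(E):
    vx,vy,x0,y0=cv2.fitLine(np.ascontiguousarray(E,np.float32),cv2.DIST_HUBER,0,.001,.001).ravel();return np.degrees(np.arctan2(vy,vx))%180,x0,y0
def blob(x0,x1,y0,y1,lo,hi):
    m=np.zeros(V.shape,bool);m[y0:y1,x0:x1]=1;return np.argwhere(m&(V>=lo)&(V<hi))[:,::-1]
b=blob(308,326,172,202,0,58);print('bar',len(b),yaw([onz(T,p,.055)[:2] for p in b]))
c=blob(338,358,190,211,0,50);print('cap',len(c),onz(T,c.mean(0),.084))
L=[onz(T,(270+np.argmax(V[r,270:330]>160)-.5,r),.01)[:2] for r in range(172,226)]
Rr=[onz(T,(375-np.argmax(V[r,375:300:-1]>160)+.5,r),.03)[:2] for r in range(146,205)]
print('L',yaw(L));print('R',yaw(Rr))
d=blob(305,335,178,212,0,120).astype(np.float32);d=d[d[:,1]>185]
cc,r=cv2.minEnclosingCircle(d);print('disc',cc,r,onz(T,cc,.03))
E
```

```text
bar 82 (np.float32(30.305988), np.float32(0.47053126), np.float32(-0.30113837))
cap 91 [ 0.4365465  -0.37086337  0.084     ]
L (np.float32(30.695866), np.float32(0.45150107), np.float32(-0.2589265))
R (np.float32(30.539652), np.float32(0.507255), np.float32(-0.36905992))
disc (319.0, 194.0) 10.000100135803223 [ 0.46075335 -0.30676009  0.03      ]
```

Bar yaw is 30.3° against 30.6° for the edges, so the eccentric is set. I turn the tool so the fingers lie along the lane and go above the vial.

```bash
python3 -m creep '[[0,0,0,0,0,0.1427,0.8],[0,0,0,0,0,0.1427,0.8],[0,0,0,0,0,0.1427,0.8],[0,0,0,0,0,0.1427,0.8],[0,0,0,0,0,0.1427,0.8]]' >/dev/null
python3 -m creep '[[0,0,0,0,0,0.1427,0.8],[0,0,0,0,0,0.1427,0.8],[0,0,0,0,0,0.1427,0.8],[0,0,0,0,0,0.1427,0.8],[0,0,0,0,0,0.1427,0.8]]' >/dev/null
python3 -m creep '[[0,0,0,0,0,0.1427,0.8],[0,0,0,0,0,0.1427,0.8],[0,0,0,0,0,0.1427,0.8],[0,0,0,0,0,0.1427,0.8],[0,0,0,0,0,0,0.8]]'
python3 st.py 0.437 -0.3706 0.13
```

```text
clock: 7.55
tcp_pos: [0.4047, -0.4982, 0.1658]
orientation: [0.872, -0.49, -0.001, -0.001]
contact_force: [0.1, 0.6, 0.4]
width: 0.8
gripper_force: 0.0
t 7.55 tcp [ 0.4047 -0.4982  0.1658] xyaw -58.63 zax [-0.     0.002 -1.   ] w 0.8 gf 0.0 F [0.1 0.6 0.4]
shift units [-0.1841 -0.1879  0.0722]
```

```bash
python3 -m creep '[[-0.037,-0.0376,0.0,0,0,0.016,0.8],[-0.037,-0.0376,0.0,0,0,0,0.8],[-0.037,-0.0376,0.02,0,0,0,0.8],[-0.037,-0.0376,0.026,0,0,0,0.8],[-0.037,-0.0376,0.026,0,0,0,0.8]]' >/dev/null
python3 -m creep '[[0,0,0,0,0,0,0.8],[0,0,0,0,0,0,0.8]]'
python3 st.py 0.437 -0.3706 0.034; python3 look.py 3
```

```text
clock: 8.13
tcp_pos: [0.4377, -0.3692, 0.1295]
orientation: [0.87, -0.492, -0.001, -0.001]
contact_force: [0.3, -1.4, 0.6]
width: 0.8
gripper_force: 0.0
t 8.1333 tcp [ 0.4377 -0.3692  0.1295] xyaw -58.97 zax [-0.001  0.004 -1.   ] w 0.8 gf 0.0 F [ 0.3 -1.4  0.6]
shift units [0.0023 0.0027 0.1909]
```

View pics/look3.png

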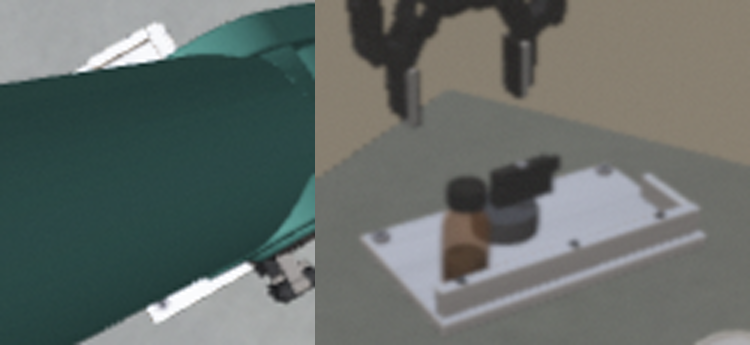

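The fingertips at (412,125) and (518,95) straddle the cap at (466,185), so I descend and grip.

```bash
python3 -m creep '[[0.0023,0.0027,0.05,0,0,0.008,0.8],[0,0,0.05,0,0,0,0.8],[0,0,0.045,0,0,0,0.8],[0,0,0.03,0,0,0,0.8],[0,0,0.015,0,0,0,0.8]]' 25
python3 -m creep '[[0,0,0,0,0,0,0.6],[0,0,0,0,0,0,0.5],[0,0,0,0,0,0,0.4],[0,0,0,0,0,0,0.3],[0,0,0,0,0,0,0.25]]'
python3 -m creep '[[0,0,0,0,0,0,0.2],[0,0,0,0,0,0,0.2],[0,0,0,0,0,0,0.2]]'
python3 st.py 0.4370 -0.3706 0.034
```

```text
clock: 8.65
tcp_pos: [0.4353, -0.376, 0.0342]
orientation: [0.867, -0.499, -0.001, 0.0]
contact_force: [-0.2, -0.5, 0.5]
width: 0.801
gripper_force: 0.0
clock: 9.07
tcp_pos: [0.4368, -0.3759, 0.0368]
orientation: [0.867, -0.498, 0.001, 0.0]
contact_force: [-0.8, -0.1, 3.1]
width: 0.369
gripper_force: 25.1
clock: 9.32
tcp_pos: [0.4369, -0.3759, 0.0367]
orientation: [0.867, -0.498, 0.001, 0.0]
contact_force: [-0.2, -0.4, 6.6]
width: 0.364
gripper_force: 25.4
t 9.3167 tcp [ 0.4369 -0.3759  0.0367] xyaw -59.78 zax [ 0.002 -0.002 -1.   ] w 0.364 gf 25.38156187394634 F [-0.2 -0.4  6.6]
shift units [-0.0091 -0.0056  0.0054]
```

```bash
python3 -m creep '[[0,0,0,0,0,0,0.7],[0,0,0,0,0,0,0.7],[0,0,0,0,0,0,0.7],[-0.009,-0.002,0.002,0,0,-0.008,0.7],[0,0,0,0,0,0,0.7]]' 25 >/dev/null
python3 -m creep '[[0,0,0,0,0,0,0.7],[0,0,0,0,0,0,0.5],[0,0,0,0,0,0,0.4],[0,0,0,0,0,0,0.3],[0,0,0,0,0,0,0.2]]' > /dev/null
python3 -m creep '[[0,0,0,0,0,0,0.2],[0,0,0,0,0,0,0.2],[0,0,0,0,0,0,0.2]]'
python3 st.py 0.4370 -0.3706 0.034
python3 - <<'E'
from rig import env
from h import *
S0=dict(np.load('pics/side3.npz'));S=env.camera('side');np.savez('pics/side4.npz',**S)
# template displacement of the vial's body between pictures (below the fingers)
a=S0['frame'][213:234,290:318];r=cv2.matchTemplate(S['frame'][200:250,275:335],a,cv2.TM_SQDIFF_NORMED);i=np.unravel_index(r.argmin(),r.shape);print('vial moved px',i[1]+275-290,i[0]+200-213,r.min())
E
```

```text
clock: 10.4
tcp_pos: [0.4349, -0.3706, 0.0347]
orientation: [0.869, -0.496, 0.0, 0.0]
contact_force: [-1.2, 0.2, 2.3]
width: 0.368
gripper_force: 24.7
t 10.4 tcp [ 0.4349 -0.3706  0.0347] xyaw -59.42 zax [ 0. -0. -1.] w 0.368 gf 24.742279378697276 F [-1.2  0.2  2.3]
shift units [ 0.0021 -0.0036  0.0014]
vial moved px 0 0 0.036862038
```

```bash
python3 -m creep '[[0.0015,-0.008,0,0,0,0,0.2],[0.001,-0.012,0,0,0,0,0.2],[0.001,-0.012,0,0,0,0,0.2],[0.001,-0.012,0,0,0,0,0.2],[0,-0.01,0,0,0,0,0.2]]' >/dev/null
python3 -m creep '[[0,0,0,0,0,0,0.2],[0,0,0,0,0,0,0.2]]'
python3 st.py 0.5630 -0.2985 0.0345; python3 look.py 5
```

```text
clock: 11.03
tcp_pos: [0.461, -0.358, 0.0347]
orientation: [0.869, -0.495, 0.001, -0.0]
contact_force: [1.3, 0.2, 4.2]
width: 0.369
gripper_force: 24.8
t 11.0333 tcp [ 0.461  -0.358   0.0347] xyaw -59.33 zax [ 0.002 -0.    -1.   ] w 0.369 gf 24.844586960971355 F [1.3 0.2 4.2]
shift units [ 0.0016 -0.2361  0.0008]
```

View pics/look5.png

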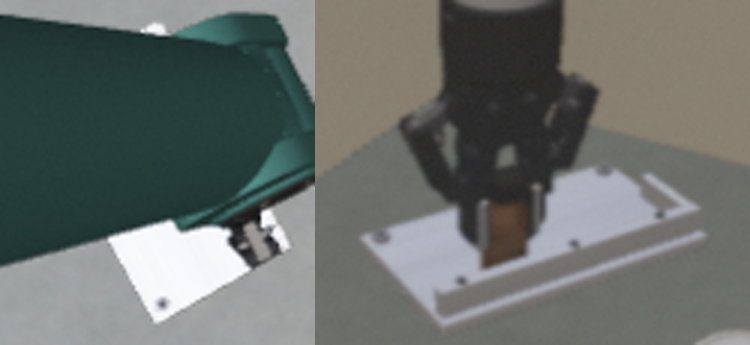

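The vial stands upright between the pads at about (506,235), just inside the fence. I continue through the gap, watching the force.

```bash
python3 -m creep '[[0,-0.008,0,0,0,0,0.2],[0,-0.012,0,0,0,0,0.2],[0,-0.012,0,0,0,0,0.2],[0,-0.012,0,0,0,0,0.2],[0,-0.012,0,0,0,0,0.2]]'
python3 st.py 0.5630 -0.2985 0.0345
```

```text
clock: 11.55
tcp_pos: [0.4827, -0.3447, 0.0346]
orientation: [0.868, -0.496, -0.0, 0.001]
contact_force: [-3.5, -2.6, 5.0]
width: 0.372
gripper_force: 25.5
t 11.55 tcp [ 0.4827 -0.3447  0.0346] xyaw -59.46 zax [-0.001 -0.001 -1.   ] w 0.372 gf 25.460408153012395 F [-3.5 -2.6  5. ]
shift units [ 2.000e-03 -1.853e-01 -1.000e-04]
```

```bash
python3 -m creep '[[0,-0.012,0,0,0,0,0.2],[0,-0.012,0,0,0,0,0.2],[0,-0.012,0,0,0,0,0.2],[0,-0.012,0,0,0,0,0.2],[0,-0.012,0,0,0,0,0.2]]'
python3 st.py 0.5630 -0.2985 0.0345
```

```text
clock: 11.97
tcp_pos: [0.5085, -0.3294, 0.0346]
orientation: [0.868, -0.496, -0.001, 0.001]
contact_force: [-3.7, -0.9, 5.3]
width: 0.367
gripper_force: 25.5
t 11.9667 tcp [ 0.5085 -0.3294  0.0346] xyaw -59.45 zax [-0.002 -0.001 -1.   ] w 0.367 gf 25.487449515458067 F [-3.7 -0.9  5.3]
shift units [ 0.0021 -0.1253 -0.    ]
```

```bash
python3 -m creep '[[0,-0.012,0,0,0,0,0.2],[0,-0.012,0,0,0,0,0.2],[0,-0.012,0,0,0,0,0.2],[0,-0.012,0,0,0,0,0.2],[0,-0.012,0,0,0,0,0.2]]'
python3 -m creep '[[0,-0.012,0,0,0,0,0.2],[0,-0.01,0,0,0,0,0.2],[0,-0.006,0,0,0,0,0.2],[0,0,0,0,0,0,0.2],[0,0,0,0,0,0,0.2]]'
python3 st.py 0.5630 -0.2985 0.0345
```

```text
clock: 12.38
tcp_pos: [0.5342, -0.3142, 0.0346]
orientation: [0.868, -0.496, -0.001, 0.001]
contact_force: [-2.9, -1.8, 5.5]
width: 0.37
gripper_force: 25.5
clock: 12.8
tcp_pos: [0.5471, -0.3065, 0.0346]
orientation: [0.869, -0.495, -0.0, 0.0]
contact_force: [-1.6, -0.0, 5.2]
width: 0.369
gripper_force: 25.3
t 12.8 tcp [ 0.5471 -0.3065  0.0346] xyaw -59.4 zax [-0.001 -0.    -1.   ] w 0.369 gf 25.32216832973063 F [-1.6 -0.   5.2]
shift units [ 0.0024 -0.0354  0.0002]
```

```bash
python3 -m creep '[[0,-0.008,0,0,0,0,0.2],[0,-0.008,0,0,0,0,0.2],[0,-0.007,0,0,0,0,0.2],[0,-0.004,0,0,0,0,0.2],[0,-0.002,0,0,0,0,0.2]]'
python3 -m creep '[[0,-0.002,0,0,0,0,0.2],[0,-0.002,0,0,0,0,0.2],[0,0,0,0,0,0,0.2]]'
python3 st.py 0.5630 -0.2985 0.0345
```

```text
clock: 13.22
tcp_pos: [0.5591, -0.2995, 0.0346]
orientation: [0.869, -0.495, -0.001, 0.001]
contact_force: [-3.8, -2.3, 5.4]
width: 0.369
gripper_force: 25.6
clock: 13.47
tcp_pos: [0.5607, -0.2986, 0.0346]
orientation: [0.869, -0.496, -0.001, 0.001]
contact_force: [-2.5, -2.2, 5.9]
width: 0.361
gripper_force: 25.6
t 13.4667 tcp [ 0.5607 -0.2986  0.0346] xyaw -59.42 zax [-0.002 -0.    -1.   ] w 0.361 gf 25.553080928274312 F [-2.5 -2.2  5.9]
shift units [ 0.0023 -0.0041  0.0002]
```

```bash
python3 -m creep '[[0,-0.002,0,0,0,0,0.2],[0,-0.001,0,0,0,0,0.2],[0,0,0,0,0,0,0.2]]'
python3 -m creep '[[0,-0.001,0,0,0,0,0.2],[0,-0.001,0,0,0,0,0.2],[0,0,0,0,0,0,0.2]]'
python3 st.py 0.5630 -0.2985 0.0345; python3 look.py 6
```

```text
clock: 13.72
tcp_pos: [0.5618, -0.2979, 0.0346]
orientation: [0.869, -0.496, -0.001, 0.001]
contact_force: [-3.4, -1.6, 5.7]
width: 0.368
gripper_force: 25.6
clock: 13.97
tcp_pos: [0.5627, -0.2974, 0.0346]
orientation: [0.869, -0.496, -0.001, 0.001]
contact_force: [-3.6, -1.5, 6.2]
width: 0.372
gripper_force: 25.6
t 13.9667 tcp [ 0.5627 -0.2974  0.0346] xyaw -59.43 zax [-0.002 -0.    -1.   ] w 0.372 gf 25.55991636482645 F [-3.6 -1.5  6.2]
shift units [0.0023 0.0006 0.0002]
```

View pics/look6.png

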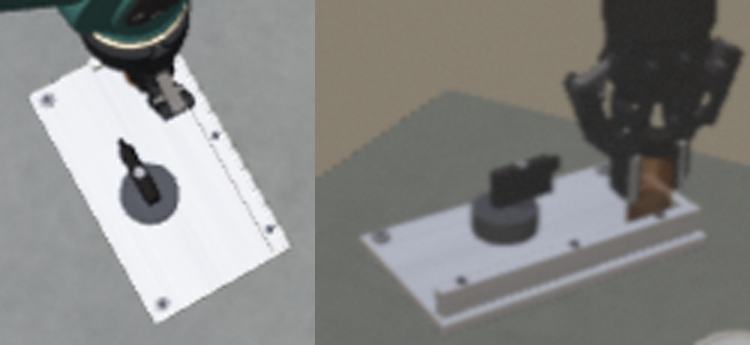

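The eccentric is unchanged and the vial is near the stop at side crop (655,185). There's no contact force yet, so I creep on until it rises.

```bash
python3 -m creep '[[0,-0.001,0,0,0,0,0.2],[0,-0.001,0,0,0,0,0.2],[0,0,0,0,0,0,0.2]]'|grep -E 'tcp|contact'
python3 -m creep '[[0,-0.001,0,0,0,0,0.2],[0,-0.001,0,0,0,0,0.2],[0,0,0,0,0,0,0.2]]'|grep -E 'tcp|contact'
```

```text
tcp_pos: [0.5635, -0.2969, 0.0346]
contact_force: [-3.2, -2.0, 6.6]
tcp_pos: [0.5637, -0.2967, 0.0346]
contact_force: [-4.0, -2.5, 6.6]
```

```bash
python3 -m creep '[[0,-0.001,0,0,0,0,0.2],[0,-0.001,0,0,0,0,0.2],[0,0,0,0,0,0,0.2]]'|grep -E 'tcp|contact'
```

```text
tcp_pos: [0.5638, -0.2967, 0.0346]
contact_force: [-5.1, -2.1, 6.1]
```

```bash
python3 -m creep '[[0,-0.001,0,0,0,0,0.2],[0,-0.001,0,0,0,0,0.2],[0,0,0,0,0,0,0.2]]'|grep -E 'tcp|contact'
```

```text
tcp_pos: [0.5639, -0.2966, 0.0346]
contact_force: [-6.2, -2.9, 7.0]
```

The TCP has stopped while the force rises, so the vial is against the stop. I release and retreat upward.

```bash
python3 -m creep '[[0,0,0,0,0,0,0.45],[0,0,0,0,0,0,0.55],[0,0,0,0,0,0,0.7],[0,0,0,0,0,0,0.7],[0,0,0,0,0,0,0.7]]'
python3 -m creep '[[0,0,-0.02,0,0,0,0.7],[0,0,-0.04,0,0,0,0.7],[0,0,-0.06,0,0,0,0.7],[0,0,-0.06,0,0,0,0.7],[0,0,-0.06,0,0,0,0.7]]' >/dev/null
python3 -m creep '[[0.07,0,0,0,0,0,0.7],[0.07,0,0,0,0,0,0.7],[0.07,0,0,0,0,0,0.7],[0.07,0,0,0,0,0,0.7],[0.07,0,0,0,0,0,0.7]]'
python3 -m creep '[[0,0,0,0,0,0,0.7],[0,0,0,0,0,0,0.7],[0,0,0,0,0,0,0.7]]' >/dev/null
python3 look.py 7
```

```text
clock: 15.48
tcp_pos: [0.5675, -0.294, 0.0342]
orientation: [0.869, -0.495, -0.0, -0.0]
contact_force: [0.3, 0.7, 1.2]
width: 0.7
gripper_force: 0.0
clock: 16.32
tcp_pos: [0.6568, -0.4467, 0.1557]
orientation: [0.869, -0.495, 0.0, -0.0]
contact_force: [-0.2, -0.7, 1.0]
width: 0.703
gripper_force: 0.0
```

View pics/look7.png

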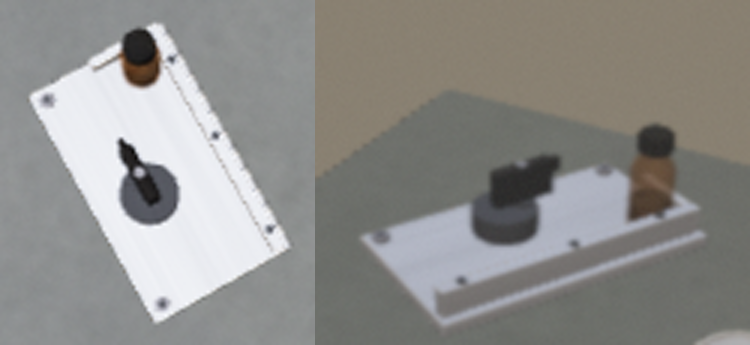

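The vial stands upright at the end stop (cap at top crop (141,46), side (656,140)), with the handle parallel to the fence. One numeric check before handing in.

```bash
python3 - <<'E'
from h import *
T=dict(np.load('pics/top7.npz'));V=T['frame'].astype(int).max(2)
def blob(x0,x1,y0,y1,hi):
    m=np.zeros(V.shape,bool);m[y0:y1,x0:x1]=1;return np.argwhere(m&(V<hi))[:,::-1]
c=blob(308,326,136,153,50);p=onz(T,c.mean(0),.084)[:2]-[.4821,-.3150]
xd=np.array([.5098,-.8603]);yd=np.array([.8603,.5098]);print(len(c),'vial x,y',p@xd,p@yd)
b=blob(308,326,172,202,58);w=np.float32([onz(T,q,.055)[:2] for q in b]);v=cv2.fitLine(w,cv2.DIST_HUBER,0,.001,.001).ravel();print('bar',np.degrees(np.arctan2(v[1],v[0]))%180)
E
```

```text
97 vial x,y 0.02758177130221289 0.07751645618952041
bar 30.415812
```

```bash
python3 -c "
from rig import env;print(env.sign_off())"
```

```text
the job is handed in; nothing more can be done
None
```

The eccentric's handle is set parallel to the fence (within about 0.3°, by camera), the vial stands upright against the end stop (y ≈ 77.5 mm measured, 78 mm nominal), and the job is handed in at about 17 s on the robot's clock.

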